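# Press the sprung lid of a sewing tin shut

## Robot

A 6-joint arm with a two-finger parallel gripper is mounted at the origin on the work surface. World frame = base frame: x ahead of the robot, y to its left, z up, the work surface at z = 0. Lengths are in m, angles in degrees, forces in N, time in s.
With the tool pointing down it reaches from about 0.325 to 0.75 m from the base axis. Payload 7.6 kg.
Tool frame: the origin (TCP) lies at the very end of the fingers, on their centre line; the grasp point (between the pads) lies 19 mm behind it; z points along the fingers, y is the line along which they close (so a half turn about z gives the same grasp; the last joint's range is limited). The gripper opens to 85 mm and grips with 20 to 120 N. Pads are 22 mm wide; open, the fingers measure 114 mm over their backs; the gripper's body (76 mm by 85 mm) begins 54 mm behind the grasp point. The pads swing forward as they close: fully open they stand 13 mm farther back than shut.
Start: joints at [63.409, 2.991, 80.254, -0, 96.75, -4.028], TCP at [0.201, 0.485, 0.21] pointing down, gripper open.
Joint ranges: [-166.34, 166.34], [-52.06, 124.39], [6.96, 135.62], [-60.46, 240.46], [14.63, 156.25], [-167.68, 167.68]. Speed limits (degrees/s): [147.25, 147.25, 172.46, 180, 180, 180].

## Interface

Orientations are given as [roll, pitch, yaw] about the fixed x, y, z axes, in that order (R = Rz(yaw) Ry(pitch) Rx(roll)).
In Python, from bench import get_obs, snapshot, calibration, sign_off gives the robot as it stands. The module is installed in compiled form; this text tells all that it offers.
- The arm moves only by the shell command python3 -m inch 'ROWS' [FORCE]. ROWS is JSON, a list of rows, each a list of 3 entries, a list of its own where there are three numbers: the turn, a rotation vector about the world's x, y, z as a fraction of full scale, then the shift along the world's x, y, z as a fraction of full scale, then the opening, from -1 (shut) to 1 (fully open), so that 0 is half open. A call has 1 to 20 rows; each row shifts and turns the commanded pose from where the row before left it; what a row does not reach is not made up. Full scale, the value 1, is 0.15 m for a shift and 0.08 rad for a turn. A row lasts 1/10 s, in which the tool goes at most 50 mm and 8.59 degrees, less where a joint would pass 70% of its speed; a pose out of reach is approached as far as the arm can. A call with a number of a shift or a turn outside -1 to 1 is refused whole. A call with a gripper value outside its range is refused whole. The fingers move at their own pace and stop on an object; FORCE is the grip in N (left out, the last holds). Time passes only in rows, so rows that do not move let the fingers close. It gives the time, the measured TCP pose, the force, the opening and the grip force at its end, in the units of the state.
- get_obs(): the state, without advancing time (a new reading comes with each control period).
- snapshot(name): name is "scene" or "top" or "wrist"; returns the picture (400x640x3 uint8, red, green, blue); there is no depth.
- calibration(name): a dict with "camera_matrix" (3x3 intrinsics, pixels), "k1" (the pictures are not rectified: a ray, as slopes to the right and down, at radius r is drawn at 1 + k1 r^2 times it, then the intrinsics apply), "cam_to_world" (4x4, takes a point from camera to world coordinates). Camera axes: x right, y up, looking along -z (the intrinsics and any distortion apply to the point x, -y, -z); pixel columns grow to the right and rows downward; lengths in m; the calibration is good to about 2 mm. A picture is of the moment at which its call begins: read the wrist's pose just before it. calibration takes no time and is no camera call; for the wrist camera it gives the pose at the moment of the call.
- sign_off(): hands the job in; it is judged then, once.
The state is a dict: "clock": time; "qpos": joint angles; "dq": joint speeds; "effort": joint torques, N m; "tcp_pos": TCP position; "tcp_rot": TCP orientation; "force": force on the tool from outside, world axes, zero at the start; "moment": the same for the moment, N m; "opening": finger opening in m; "finger_force": force on a finger pad.
Only numpy, scipy, OpenCV 4.12 (cv2) and the standard library are available. Lean on these libraries where they do the work, as an engineer would, in place of code of your own. Each camera call takes 0.05 s, during which the arm holds its last target. There are 200 camera calls.

## Task

Two identical round aluminium tins stand among the sewing things on the marble table, and the hinged snap lid of one of them has sprung part-way open. With the fingertips press the raised front of that lid gently down until the lid is fully shut, then withdraw. Do not lift, tip or shove the tin, and do not touch the shut tin, the glass votive cup, the thimble, the bobbin box or the hoop.

Things in the scene. Friction and masses are not known exactly. Their poses are not given: they have to be found in the camera images.
- tin: The round aluminium tin whose lid has sprung open: 72 mm across, 38 mm tall when shut, 0.1 to 0.25 kg, loose on the table, turned any way round. Origin: centre of its underside, at table height 0. z points up; x points level from the hinge at its back to the raised front of the lid. The hinge pin lies 38 mm behind the tin's axis, 29 mm above the table.
- tin_lid (a joint): Opening angle of that lid in rad: 0 = fully shut, against a firm stop; 0.35 to 0.58 at the start (front rim 25 to 40 mm up). The lid is a flat cap 72 mm across with a 9 mm skirt and a small thumb tab at its front. The hinge is stiff: the lid stays at whatever angle it is left. The thin metal dents above 40 N.
- lid_front (a point): Point on the lid's top face near its raised front rim, 70 mm from the hinge pin, 32 mm in front of the lid's middle. It moves with the lid: 38 mm above the table when shut. A downward press of about 3 N here, 4 N at 12 mm in front of the tin's axis, or 6 N at the middle, moves the lid; near the hinge it takes far more.
- shut_tin: The other tin, of the same size and look (72 mm across, 38 mm tall), its lid already shut. Loose; to be left alone. Origin: centre of its underside.
- votive: Clear glass votive cup, 66 mm across the rim, 62 mm tall, standing upright, loose; to be left alone. Origin: centre of its underside.
- thimble: Steel thimble standing mouth down, 20 mm across, 24 mm tall, loose; to be left alone. Origin: centre of its underside.
- bobbin_box: Flat green plastic bobbin box, shut, 75 mm (x) by 105 mm (y) by 25 mm tall, loose; to be left alone. Origin: centre of its underside.
- hoop: Wooden embroidery hoop, 150 mm across, held by a steel spring clip on a weighted foot 85 mm (x) by 75 mm (y); the hoop leans back towards the stand's +x, spans 150 mm along y, and its top, 90 mm in +x of the origin, is about 0.20 m above the table. Fixed; to be left alone. Origin: centre of the foot's underside.

How it is judged:
By the outcome, as a careful person would: the job done as asked, in the order asked, and still so for the second after the job is handed in, with the robot touching nothing.
It also fails if it takes over 27 s, if anything falls off the work surface, if the arm or the gripper's body presses on something with over 40 N, if the wrist force passes 120 N, or if a joint passes its speed limit or range.

## Working session

There is one attempt and no reset: what is moved stays moved. The work goes in short steps, Python scripts to look and compute and a shell command to move; the robot and the scene stay as the last step left them, time stands still between calls to the robot, and variables do not carry over. Pictures are saved under pics/ and viewed, at most 10 in all, crops included, and the job is handed in when it is done.

```bash
mkdir -p pics; cat > h.py <<'E'
import numpy as np, cv2
from bench import *
def ray(c,u,v):
    K=np.array(c["camera_matrix"]);T=np.array(c["cam_to_world"])
    p=cv2.undistortPoints(np.array([[[u,v]]],float),K,np.array([c["k1"],0,0,0,0.]),)[0,0]
    return T[:3,3],T[:3,:3]@np.array([p[0],-p[1],-1])
def onz(c,u,v,z):
    o,d=ray(c,u,v);return o+d*(z-o[2])/d[2]
def proj(c,P):
    K=np.array(c["camera_matrix"]);T=np.array(c["cam_to_world"])
    q=T[:3,:3].T@(np.array(P,float)-T[:3,3]);x=q[0]/-q[2];y=-q[1]/-q[2]
    s=1+c["k1"]*(x*x+y*y);return K[0,0]*x*s+K[0,2],K[1,1]*y*s+K[1,2]
E
python3 - <<'E'
from h import *
for n in("scene","top"):
    cv2.imwrite(f"pics/{n}0.png",snapshot(n)[:,:,::-1]);c=calibration(n)
    print(n,np.round(np.array(c["cam_to_world"]),3).tolist(),c["k1"])
o=get_obs();print(o["clock"],o["tcp_pos"],o["tcp_rot"],o["force"])
E
```

```text
scene [[-0.808, -0.425, 0.407, 0.883], [0.589, -0.598, 0.544, 0.411], [0.012, 0.68, 0.733, 0.732], [0.0, 0.0, 0.0, 1.0]] -0.023256521328969614
top [[-0.0, 0.989, -0.146, 0.367], [-1.0, -0.001, -0.009, -0.059], [-0.009, 0.146, 0.989, 1.16], [0.0, 0.0, 0.0, 1.0]] -0.08455312323369349
0.1 [0.20128324 0.48455322 0.20964294] [-1.79918470e+02 -5.48606057e-03  1.57435596e+02] [-0.22014202 -0.36428521 -0.45393394]
```

View pics/scene0.png

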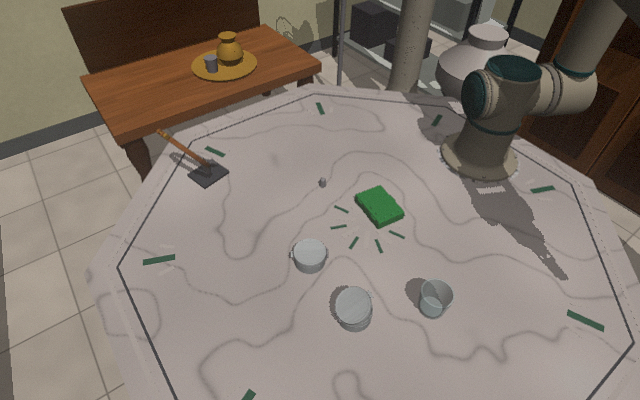

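View pics/top0.png

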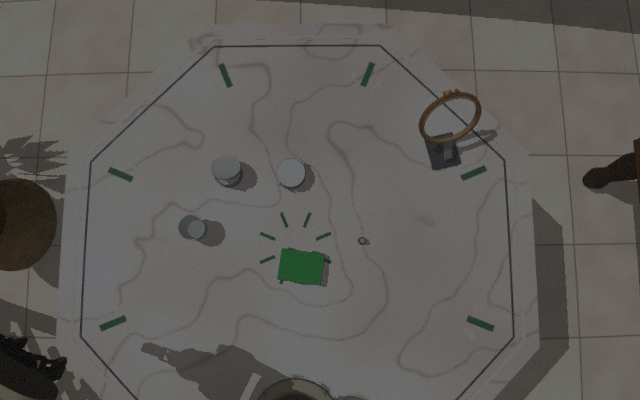

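The top view shows tins at about (226,171) and (292,173), the votive at (193,228), the thimble at (363,241) and the box at (302,266). The scene view shows tins at (309,255) and (353,308). I'll enlarge both tins to see which lid is raised.

```bash
python3 - <<'E'
from h import *
a=cv2.imread("pics/scene0.png")[225:345,270:400];b=cv2.imread("pics/top0.png")[140:210,190:330]
a=cv2.resize(a,(520,480),interpolation=cv2.INTER_CUBIC)[:, :400]
a=cv2.resize(cv2.imread("pics/scene0.png")[230:335,280:380],(400,420),interpolation=cv2.INTER_CUBIC)
b=cv2.convertScaleAbs(cv2.resize(b[:, :],(400,200),interpolation=cv2.INTER_CUBIC),alpha=1.5)
b=cv2.copyMakeBorder(b,0,220,0,0,cv2.BORDER_CONSTANT)
cv2.imwrite("pics/crop1.png",np.hstack([a,b]))
for n,pts in(("scene",[(309,255),(353,308)]),("top",[(226,171),(292,173),(193,228),(363,241),(302,266)])):
    c=calibration(n)
    for p in pts: print(n,p,np.round(onz(c,*p,.038),3))
E
```

```text
scene (309, 255) [0.61  0.021 0.038]
scene (353, 308) [0.612 0.17  0.038]
top (226, 171) [0.607 0.171 0.038]
top (292, 173) [0.601 0.008 0.038]
top (193, 228) [0.466 0.247 0.038]
top (363, 241) [ 0.435 -0.163  0.038]
top (302, 266) [ 0.376 -0.017  0.038]
```

View pics/crop1.png

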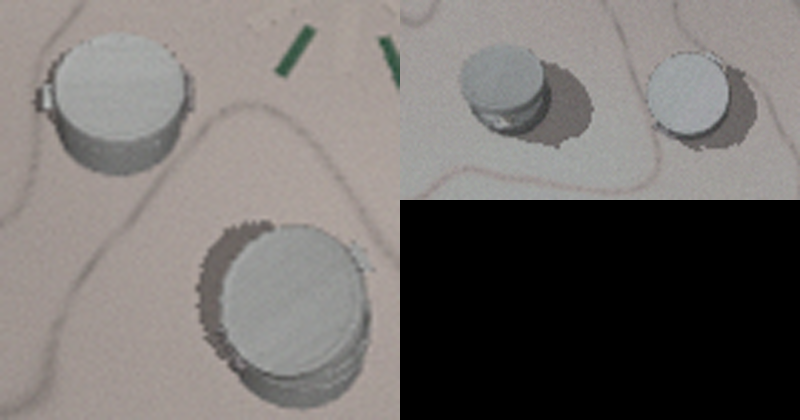

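The tin at (0.607, 0.171), on the left in the top view, is open: its lid is displaced and a gap shows. A tab or hinge shows in the scene at about (369,294). I'll move closer with the fingers shut and look from the wrist camera.

```bash
python3 -m inch '[[[0,0,0],[0.16,-0.15,0.03],-1],[[0,0,0],[0.16,-0.15,0.03],-1],[[0,0,0],[0.16,-0.15,0.03],-1],[[0,0,0],[0.16,-0.15,0.03],-1],[[0,0,0],[0.16,-0.15,0.03],-1],[[0,0,0],[0.16,-0.15,0.03],-1],[[0,0,0],[0.16,-0.15,0.03],-1],[[0,0,0],[0.16,-0.15,0.03],-1],[[0,0,0],[0.16,-0.15,0.03],-1],[[0,0,0],[0.16,-0.15,0.03],-1],[[0,0,0],[0,0,0],-1],[[0,0,0],[0,0,0],-1]]'
python3 - <<'E'
from h import *
c=calibration("wrist");im=snapshot("wrist");cv2.imwrite("pics/w1.png",im[:,:,::-1])
print(np.round(c["cam_to_world"],3).tolist());print(get_obs()["tcp_pos"],proj(c,[.607,.171,.038]))
np.save("c1.npy",c,allow_pickle=True)
E
```

```text
clock: 1.3
tcp_pos: [0.4415, 0.2595, 0.2549]
tcp_rot: [-180.0, -0.1, 157.4]
force: [-1.2, 0.1, 0.2]
opening: 0.0001
finger_force: 0.0
[[0.385, -0.875, -0.293, 0.367], [0.923, 0.365, 0.122, 0.292], [0.0, -0.317, 0.948, 0.419], [0.0, 0.0, 0.0, 1.0]]
[0.44102822 0.26005646 0.25491616] (np.float64(301.27912107905195), np.float64(299.97965783822406))
```

View pics/w1.png

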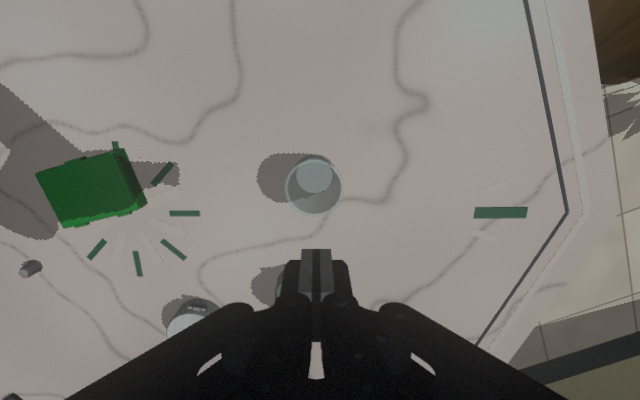

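The wrist view shows the votive at (314,185) mid-image. The open tin is hidden behind the fingers and the shut tin is at (193,325). Shifting by about (+0.12, -0.06) should centre the open tin.

```bash
python3 -m inch '[[[0,0,0],[0.2,-0.1,0],-1],[[0,0,0],[0.2,-0.1,0],-1],[[0,0,0],[0.2,-0.1,0],-1],[[0,0,0],[0.2,-0.1,0],-1],[[0,0,0],[0,0,0],-1],[[0,0,0],[0,0,0],-1]]'
python3 - <<'E'
from h import *
c=calibration("wrist");im=snapshot("wrist");cv2.imwrite("pics/w2f.png",im[:,:,::-1])
u,v=map(int,proj(c,[.607,.171,.038]));print(u,v,get_obs()["tcp_pos"])
u0,v0=max(u-80,0),max(v-80,0);print(u0,v0)
cv2.imwrite("pics/w2.png",cv2.resize(im[v0:v0+140,u0:u0+180,::-1],None,fx=4,fy=4,interpolation=cv2.INTER_CUBIC))
np.save("c2.npy",c,allow_pickle=True)
E
```

```text
clock: 1.95
tcp_pos: [0.561, 0.2006, 0.2546]
tcp_rot: [-180.0, -0.1, 157.5]
force: [0.0, 0.5, 0.4]
opening: 0.0002
finger_force: 0.0
306 204 [0.56063047 0.2009343  0.25516347]
226 124
```

View pics/w2.png

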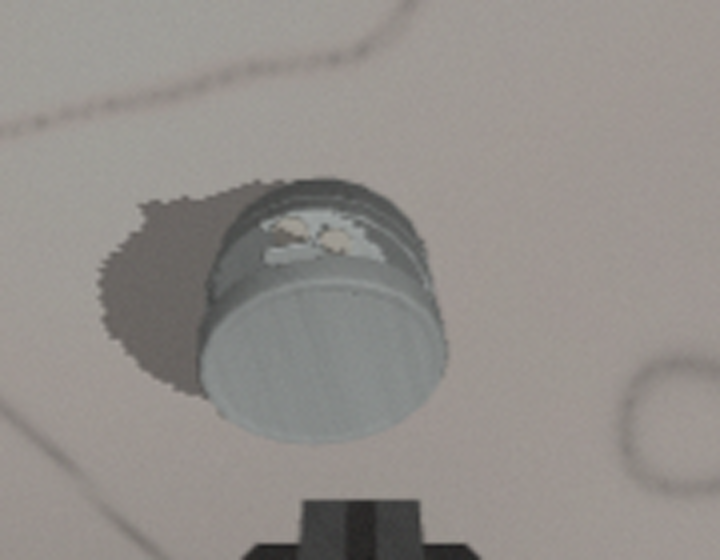

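The wrist view shows the lid gaping toward the camera (image up). The lid's top face is centred at about (307,213) in the full image and the contents show at about (305,182). The raised front therefore points roughly along (-x,+y). Next I'll compute the lid normal, the base centre and the opening angle.

```bash
cat > m.py <<'E'
from h import *
c=np.load("c2.npy",allow_pickle=True).item()
f=lambda L:[(226+(x-1.5)/4,124+(y-1.5)/4) for x,y in L]
base=f([(222,265),(245,220),(280,190),(325,179),(370,190),(405,220),(425,250)])
B=np.array([onz(c,*p,0)[:2] for p in base])
from scipy.optimize import least_squares
for r in(.034,.036):
    s=least_squares(lambda q:np.hypot(*(B-q).T)-r,[.607,.171]);print("base",r,s.x.round(4),np.abs(s.fun).max().round(4))
lid=f([(210,325),(235,300),(270,287),(330,281),(390,290),(430,318),(444,350),(430,390),(400,420),(360,436),(320,441),(270,432),(230,410),(205,375)])
e=cv2.fitEllipse(np.array(lid,np.float32));print(e)
sc,tp=calibration("scene"),calibration("top")
R=[ray(c,*e[0]),ray(sc,353,305),ray(tp,225.7,167.3)]
A=0;b=0
for o,d in R:
    d=d/np.linalg.norm(d);P=np.eye(3)-np.outer(d,d);A=A+P;b=b+P@o
C=np.linalg.solve(A,b);print("lid centre",C.round(4),[np.round(np.subtract(proj(k,C),q),1) for k,q in((c,e[0]),(sc,(353,305)),(tp,(225.7,167.3)))])
# normal from ellipse: view dir and minor axis in the plane normal to view
o,d=ray(c,*e[0]);v=d/np.linalg.norm(d)
a=np.deg2rad(e[2]);ratio=e[1][0]/e[1][1]  # width=minor axis at angle
m=np.array([np.cos(a),np.sin(a)]);m=m if m[1]>0 else -m
_,d2=ray(c,e[0][0]+5*m[0],e[0][1]+5*m[1]);w=d2/np.linalg.norm(d2)-v;w-=w@v*v;w/=np.linalg.norm(w)
n=-ratio*v+np.sqrt(1-ratio**2)*w
print("n",n.round(3),"tilt",np.arccos(n[2]).round(3),"front az deg",np.degrees(np.arctan2(-n[1],-n[0])).round(1))
print("scene tab",onz(sc,369.5,294.5,.06).round(3), "major mm",e[1][1]/c["camera_matrix"][0][0]*np.linalg.norm(C-o)*1000)
E
python3 m.py
```

```text
base 0.034 [0.6075 0.1701] 0.0009
base 0.036 [0.6099 0.1692] 0.0015
((306.1743469238281, 213.30125427246094), (40.41289520263672, 60.792659759521484), 89.57974243164062)
lid centre [0.6131 0.169  0.0504] [array([ 0.8, -0.4]), array([-0.3, -0.4]), array([0.1, 0.1])]
n [ 0.432 -0.152  0.889] tilt 0.476 front az deg 160.6
scene tab [0.577 0.175 0.06 ] major mm 70.00948427863648
```

The numbers agree: base at about (0.609, 0.170), opening about 0.4 rad, front azimuth about 163°, which is almost along tool x. I'll press 16 mm ahead of the axis, at TCP (0.5935, 0.174), approaching to z=0.09 first.

```bash
python3 -m inch '[[[0,0,0],[0.11,-0.09,0],-1],[[0,0,0],[0.11,-0.09,0],-1],[[0,0,0],[0,0,-0.2],-1],[[0,0,0],[0,0,-0.2],-1],[[0,0,0],[0,0,-0.2],-1],[[0,0,0],[0,0,-0.2],-1],[[0,0,0],[0,0,-0.2],-1],[[0,0,0],[0,0,-0.1],-1],[[0,0,0],[0,0,0],-1],[[0,0,0],[0,0,0],-1],[[0,0,0],[0,0,0],-1]]'
python3 - <<'E'
from h import *
im=snapshot("wrist")[:,:,::-1];s=snapshot("scene")[:,:,::-1]
a=cv2.resize(im[150:400,190:450],(416,400));b=cv2.resize(s[230:330,310:406],(384,400),interpolation=cv2.INTER_CUBIC)
cv2.imwrite("pics/near.png",np.hstack([a,b]))
E
```

```text
clock: 3.1
tcp_pos: [0.5954, 0.1733, 0.0929]
tcp_rot: [179.9, 0.2, 157.5]
force: [-0.4, -0.2, 0.2]
opening: 0.0
finger_force: 0.0
```

View pics/near.png

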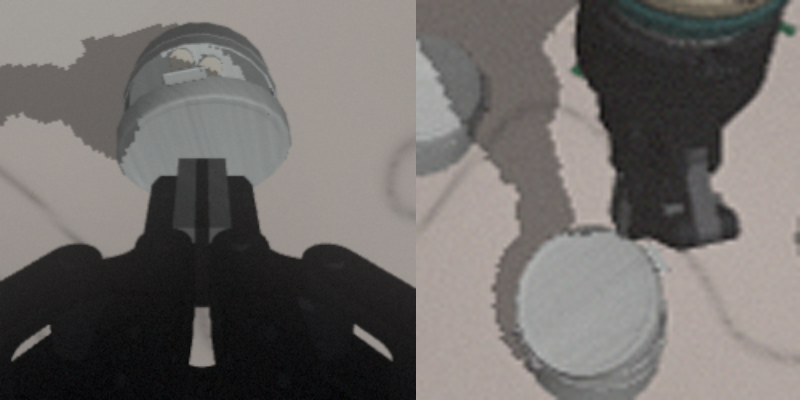

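The fingertips line up with the lid's centre line in the wrist view, and in the scene view they hover near the front tab at about (376,292). I'll check the projections before pressing.

```bash
python3 - <<'E'
from h import *
s=calibration("scene");w=calibration("wrist");t=get_obs()["tcp_pos"];print(t)
for z in(t[2],.066): print(z,proj(s,[t[0],t[1],z]),proj(w,[t[0],t[1],z]))
print("in near.png wrist px",[(round((u-190)*1.6),round((v-150)*1.6)) for u,v in[proj(w,[t[0],t[1],z]) for z in(t[2],.065)]])
print("scene crop",[(round((u-310)*4+416),round((v-230)*4)) for u,v in[proj(s,[t[0],t[1],z]) for z in(t[2],.065)]])
E
```

```text
[0.59524719 0.1731214  0.09231945]
0.09231945468764705 (np.float64(363.3688955085016), np.float64(290.218628255319)) (np.float64(314.08013303670333), np.float64(245.44569997119456))
0.066 (np.float64(361.97937776399414), np.float64(297.2476280820024)) (np.float64(314.1876435886816), np.float64(225.62753837578128))
in near.png wrist px [(199, 153), (199, 120)]
scene crop [(629, 241), (624, 270)]
```

The projection lands well onto the front part of the lid. Now I'll press down slowly.

```bash
python3 -m inch '[[[0,0,0],[0,0,-0.03],-1],[[0,0,0],[0,0,-0.03],-1],[[0,0,0],[0,0,-0.03],-1],[[0,0,0],[0,0,-0.03],-1],[[0,0,0],[0,0,-0.03],-1],[[0,0,0],[0,0,-0.03],-1],[[0,0,0],[0,0,-0.03],-1],[[0,0,0],[0,0,-0.03],-1],[[0,0,0],[0,0,0],-1]]'
```

```text
clock: 4.1
tcp_pos: [0.594, 0.1727, 0.0535]
tcp_rot: [-180.0, -0.1, 157.4]
force: [-0.5, -0.9, -0.2]
opening: -0.0
finger_force: 0.0
```

```bash
python3 -m inch '[[[0,0,0],[0,0,-0.02],-1],[[0,0,0],[0,0,-0.02],-1]]'; python3 - <<'E'
from h import *
w=calibration("wrist");im=snapshot("wrist")[:,:,::-1];s=snapshot("scene")[:,:,::-1]
a=cv2.resize(im[150:400,190:450],(416,400));b=cv2.resize(s[230:330,310:406],(384,400),interpolation=cv2.INTER_CUBIC)
cv2.imwrite("pics/near2.png",np.hstack([a,b]))
E
```

```text
clock: 4.3
tcp_pos: [0.5946, 0.1729, 0.0485]
tcp_rot: [180.0, 0.0, 157.4]
force: [-1.5, -0.1, 3.6]
opening: 0.0002
finger_force: 1.5
```

View pics/near2.png

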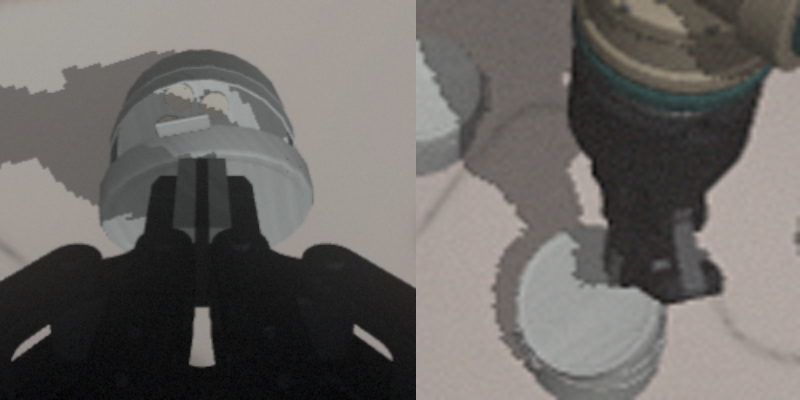

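The fingertips are on the lid just inside its front rim, at wrist crop (203,158), with 3.6 N, so contact is made. I'll continue down gently.

```bash
python3 -m inch '[[[0,0,0],[0,0,-0.01],-1],[[0,0,0],[0,0,-0.01],-1],[[0,0,0],[0,0,-0.01],-1]]';python3 -m inch '[[[0,0,0],[0,0,-0.01],-1],[[0,0,0],[0,0,-0.01],-1]]'
```

```text
clock: 4.7
tcp_pos: [0.5947, 0.1729, 0.0444]
tcp_rot: [180.0, 0.0, 157.4]
force: [-0.4, 0.2, 4.0]
opening: 0.0001
finger_force: 1.6
clock: 4.9
tcp_pos: [0.5945, 0.1729, 0.0409]
tcp_rot: [180.0, 0.0, 157.4]
force: [0.3, -0.1, 3.4]
opening: -0.0002
finger_force: 1.6
```

```bash
python3 -m inch '[[[0,0,0],[0,0,-0.01],-1],[[0,0,0],[0,0,-0.006],-1]]';python3 -m inch '[[[0,0,0],[0,0,-0.005],-1],[[0,0,0],[0,0,0],-1]]'
```

```text
clock: 5.1
tcp_pos: [0.5943, 0.1729, 0.0383]
tcp_rot: [-180.0, -0.0, 157.4]
force: [-1.2, -0.6, 4.0]
opening: 0.0002
finger_force: 1.6
clock: 5.3
tcp_pos: [0.5943, 0.1728, 0.0376]
tcp_rot: [-180.0, -0.0, 157.4]
force: [0.2, -0.2, 3.2]
opening: -0.0002
finger_force: 1.2
```

```bash
for i in 1 2; do python3 -m inch '[[[0,0,0],[0,0,-0.006],-1],[[0,0,0],[0,0,0],-1]]' | egrep 'pos|force'; done
```

```text
tcp_pos: [0.5944, 0.1728, 0.0368]
force: [-0.7, 0.1, 2.9]
finger_force: 1.4
tcp_pos: [0.5944, 0.1728, 0.0359]
force: [-0.7, 0.3, 4.1]
finger_force: 1.5
```

```bash
python3 - <<'E'
from h import *
im=snapshot("wrist")[:,:,::-1];s=snapshot("scene")[:,:,::-1]
a=cv2.resize(im[150:400,190:450],(416,400));b=cv2.resize(s[230:330,310:406],(384,400),interpolation=cv2.INTER_CUBIC)
cv2.imwrite("pics/near3.png",np.hstack([a,b]))
E
```

```text
(no output)
```

View pics/near3.png

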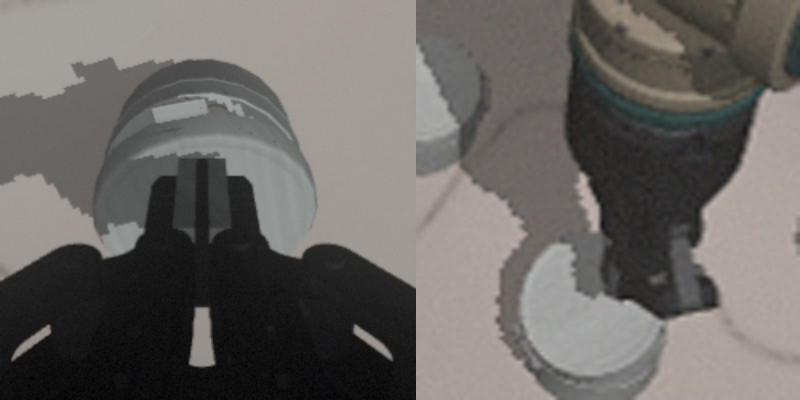

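The lid is nearly shut, with a small gap left at the front (tab at wrist crop (180,108)). I'll continue until the stop shows up in the force.

```bash
for i in 1 2; do python3 -m inch '[[[0,0,0],[0,0,-0.007],-1],[[0,0,0],[0,0,0],-1]]' | egrep 'pos|force'; done
```

```text
tcp_pos: [0.5944, 0.1729, 0.0348]
force: [-0.9, -0.2, 3.0]
finger_force: 1.5
tcp_pos: [0.5944, 0.1729, 0.0337]
force: [-1.5, 0.3, 3.4]
finger_force: 1.4
```

```bash
python3 -m inch '[[[0,0,0],[0,0,-0.007],-1],[[0,0,0],[0,0,0],-1]]' | egrep 'pos|force'
```

```text
tcp_pos: [0.5944, 0.1728, 0.0326]
force: [-0.8, -0.6, 3.0]
finger_force: 1.4
```

```bash
for i in 1 2; do python3 -m inch '[[[0,0,0],[0,0,-0.006],-1],[[0,0,0],[0,0,0],-1]]' | egrep 'pos|force'; done;  python3 - <<'E'
from h import *
im=snapshot("wrist")[:,:,::-1];s=snapshot("scene")[:,:,::-1]
a=cv2.resize(im[170:295,230:370],(448,400),interpolation=cv2.INTER_CUBIC);b=cv2.resize(s[255:335,325:393],(340,400),interpolation=cv2.INTER_CUBIC)
cv2.imwrite("pics/near4.png",np.hstack([a,b]))
E
```

```text
tcp_pos: [0.5943, 0.1728, 0.0318]
force: [-0.9, 0.4, 2.8]
finger_force: 1.5
tcp_pos: [0.5944, 0.1728, 0.0309]
force: [-1.1, 0.0, 3.4]
finger_force: 1.5
```

View pics/near4.png

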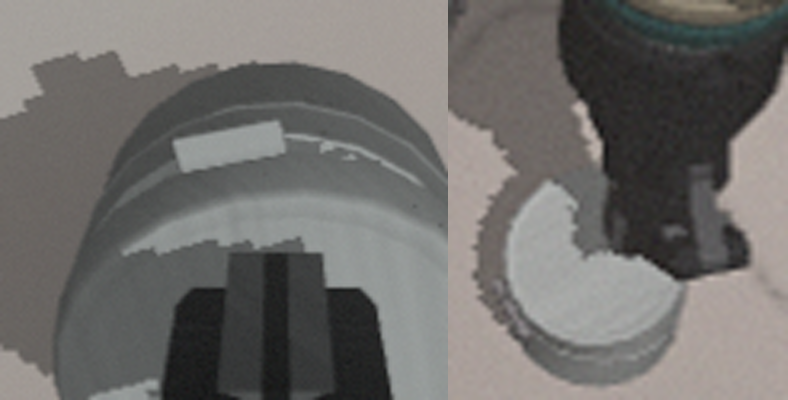

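Only a thin sliver of gap remains, at crop (290-420, 135-185). The fingertips are on top behind the rim. I'll continue until the stop.

```bash
for i in 1 2; do python3 -m inch '[[[0,0,0],[0,0,-0.006],-1],[[0,0,0],[0,0,0],-1]]' | egrep 'pos|force'; done
```

```text
tcp_pos: [0.5944, 0.1728, 0.03]
force: [-1.3, 0.1, 3.2]
finger_force: 1.5
tcp_pos: [0.5944, 0.1728, 0.0291]
force: [-0.9, 0.0, 4.2]
finger_force: 1.5
```

```bash
python3 -m inch '[[[0,0,0],[0,0,-0.006],-1],[[0,0,0],[0,0,0],-1]]' | egrep 'pos|force'
```

```text
tcp_pos: [0.5943, 0.1729, 0.0282]
force: [-0.8, 0.0, 3.8]
finger_force: 1.5
```

```bash
python3 -m inch '[[[0,0,0],[0,0,-0.005],-1],[[0,0,0],[0,0,0],-1]]' | egrep 'pos|force'
```

```text
tcp_pos: [0.5944, 0.1728, 0.0274]
force: [-0.5, 0.2, 3.6]
finger_force: 1.5
```

```bash
python3 -m inch '[[[0,0,0],[0,0,-0.005],-1],[[0,0,0],[0,0,0],-1]]' | egrep 'pos|force'
```

```text
tcp_pos: [0.5944, 0.1728, 0.0267]
force: [-1.0, 0.9, 3.5]
finger_force: 1.5
```

```bash
python3 -m inch '[[[0,0,0],[0,0,-0.005],-1],[[0,0,0],[0,0,0],-1]]'; python3 - <<'E'
from h import *
im=snapshot("wrist")[:,:,::-1]
cv2.imwrite("pics/near5.png",cv2.resize(im[150:300,210:410],(800,600),interpolation=cv2.INTER_CUBIC))
E
```

```text
clock: 8.1
tcp_pos: [0.5944, 0.1729, 0.0259]
tcp_rot: [180.0, -0.0, 157.4]
force: [-2.1, 0.1, 3.8]
opening: -0.0
finger_force: 1.5
```

View pics/near5.png

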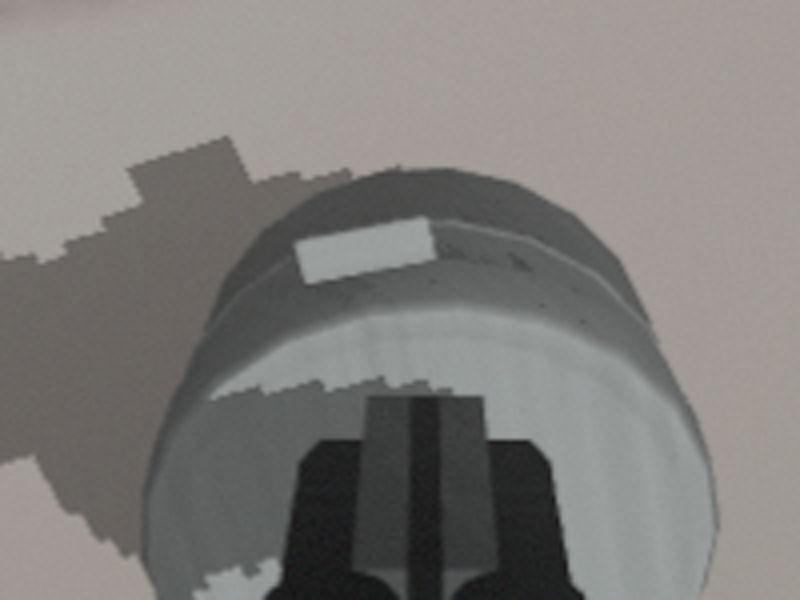

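The lid is down with no gap visible now and the tab at crop (366,250), but the force does not show the stop yet. I'll continue by force.

```bash
python3 -m inch '[[[0,0,0],[0,0,-0.005],-1],[[0,0,0],[0,0,0],-1]]' | egrep 'pos|force'
```

```text
tcp_pos: [0.5943, 0.1728, 0.0252]
force: [-2.4, 0.0, 3.3]
finger_force: 1.5
```

```bash
python3 -m inch '[[[0,0,0],[0,0,-0.005],-1],[[0,0,0],[0,0,0],-1]]' | egrep 'pos|force'
```

```text
tcp_pos: [0.5944, 0.1729, 0.0245]
force: [-1.1, 0.7, 3.1]
finger_force: 1.5
```

```bash
python3 -m inch '[[[0,0,0],[0,0,-0.005],-1],[[0,0,0],[0,0,0],-1]]' | egrep 'pos|force'
```

```text
tcp_pos: [0.5944, 0.1728, 0.0237]
force: [-1.0, -0.2, 3.6]
finger_force: 1.5
```

```bash
python3 - <<'E'
from h import *
w=calibration("wrist");t=get_obs()["tcp_pos"];T=np.array(w["cam_to_world"])
print("tcp",t,"cam",T[:3,3].round(4),"f",w["camera_matrix"][0][0])
u=np.array([np.cos(np.radians(157.4)),np.sin(np.radians(157.4)),0])
for dz in(0,.005,.01,.015):
  print(dz,[np.round(proj(w,t+k*u+[0,0,dz]),1) for k in(-.011,0,.011)])
# near5 measurement (taken at tcp z .0259)
w5=dict(w);T5=T.copy();T5[2,3]+=.0259-t[2];w5["cam_to_world"]=T5
b=np.array([.609,.170,0])
print("bottom arc",onz(w5,320,192,0)[:2].round(4),"->",((onz(w5,320,192,0)-b)@u).round(4))
for z in(.038,.041,.044,.05):print(z,"rim fwd",((onz(w5,320,227,z)-b)@u).round(4))
im=snapshot("wrist")[:,:,::-1];cv2.imwrite("pics/last.png",im)
# vertical edge profile at left of fingers
g=cv2.GaussianBlur(cv2.cvtColor(im,cv2.COLOR_BGR2GRAY),(3,3),0)
print(g[180:256:2,325])
E
```

```text
tcp [0.59438328 0.17284437 0.02368736] cam [0.5192 0.2049 0.1874] f 342.5715838947183
0 [array([314.1, 263.9]), array([314.1, 245.4]), array([314.1, 226.3])]
0.005 [array([314.1, 268.6]), array([314. , 249.8]), array([314. , 230.2])]
0.01 [array([314. , 273.7]), array([314. , 254.4]), array([314. , 234.4])]
0.015 [array([314., 279.]), array([313.9, 259.3]), array([313.9, 238.8])]
bottom arc [0.5759 0.1842] -> 0.036
0.038 rim fwd 0.0304
0.041 rim fwd 0.0318
0.044 rim fwd 0.0331
0.05 rim fwd 0.0357
[158 158 158 158 158 158 152  97  80  79  79  80  77  91 101  88  81  87
  91  94  97 101 122 150 154 151 150 154 154 155 155 154 154 138 112  65
  62  62]
```

```bash
python3 - <<'E'
from h import *
w=calibration("wrist")
u=np.array([np.cos(np.radians(157.4)),np.sin(np.radians(157.4)),0]);b=np.array([.609,.170,0])
for z in(0,.02,.025,.029,.032,.035,.038,.042,.046,.05,.055):print(z,np.round([proj(w,b+.036*u+[0,0,z])[1],proj(w,b+.033*u+[0,0,z])[1]],1))
im=cv2.imread("pics/last.png");g=cv2.cvtColor(im,cv2.COLOR_BGR2GRAY)
for c in(322,330,340):print(c,g[188:232,c].tolist())
s=snapshot("wrist");print(get_obs()["force"])
E
```

```text
0 [193.2 198.1]
0.02 [205.  210.4]
0.025 [208.3 213.9]
0.029 [211.2 216.8]
0.032 [213.4 219.1]
0.035 [215.6 221.5]
0.038 [218.  223.9]
0.042 [221.3 227.3]
0.046 [224.7 230.8]
0.05 [228.3 234.6]
0.055 [233.1 239.5]
322 [159, 157, 158, 158, 149, 95, 79, 79, 77, 78, 76, 78, 81, 77, 78, 80, 78, 82, 96, 111, 90, 84, 79, 77, 77, 81, 89, 90, 90, 92, 93, 94, 92, 95, 98, 108, 119, 136, 151, 153, 152, 150, 149, 149]
330 [157, 157, 158, 158, 158, 157, 147, 92, 81, 86, 83, 82, 80, 81, 82, 83, 82, 80, 81, 91, 112, 103, 91, 89, 84, 75, 82, 90, 90, 95, 95, 95, 95, 96, 102, 100, 113, 124, 139, 151, 153, 151, 151, 150]
340 [157, 157, 156, 157, 157, 158, 157, 155, 153, 123, 88, 87, 82, 85, 83, 86, 87, 86, 85, 83, 82, 81, 103, 109, 96, 97, 94, 95, 91, 94, 95, 96, 98, 99, 97, 100, 102, 107, 117, 126, 140, 155, 156, 151]
[-1.80920373  0.85261731  2.39331888]
```

The measurement says the skirt bottom is at about 32 mm against 29 mm when shut, so the front has roughly 3 mm left. The shut fingertips evidently end short of the nominal TCP. I'll keep going.

```bash
for i in 1 2; do python3 -m inch '[[[0,0,0],[0,0,-0.005],-1],[[0,0,0],[0,0,0],-1]]' | egrep 'pos|force'; done
```

```text
tcp_pos: [0.5944, 0.1728, 0.023]
force: [-0.9, 0.4, 3.5]
finger_force: 1.5
tcp_pos: [0.5944, 0.1729, 0.0222]
force: [-1.4, 0.2, 3.4]
finger_force: 1.5
```

```bash
python3 -m inch '[[[0,0,0],[0,0,-0.005],-1],[[0,0,0],[0,0,0],-1]]' | egrep 'pos|force'
```

```text
tcp_pos: [0.5944, 0.1729, 0.0214]
force: [-0.8, 0.3, 3.2]
finger_force: 1.5
```

```bash
python3 -m inch '[[[0,0,0],[0,0,-0.005],-1],[[0,0,0],[0,0,0],-1]]' | egrep 'pos|force'
```

```text
tcp_pos: [0.5944, 0.1728, 0.0207]
force: [-1.6, 0.3, 2.9]
finger_force: 1.5
```

```bash
python3 - <<'E'
from h import *
w=calibration("wrist");g=cv2.cvtColor(snapshot("wrist"),cv2.COLOR_RGB2GRAY)
for c in(322,330):print(c,g[188:232,c].tolist())
u=np.array([np.cos(np.radians(157.4)),np.sin(np.radians(157.4)),0]);b=np.array([.609,.170,0])
for z in(0,.025,.029,.032,.038,.042):print(z,np.round([proj(w,b+.036*u+[0,0,z])[1],proj(w,b+.033*u+[0,0,z])[1]],1))
E
python3 -m inch '[[[0,0,0],[0,0,-0.005],-1],[[0,0,0],[0,0,0],-1]]' | egrep 'pos|force'
```

```text
322 [158, 156, 156, 157, 157, 158, 148, 79, 79, 78, 76, 76, 75, 80, 76, 80, 78, 78, 79, 79, 83, 89, 79, 82, 88, 84, 84, 88, 88, 90, 89, 92, 95, 105, 118, 133, 155, 153, 153, 152, 152, 151, 152, 153]
330 [158, 156, 157, 157, 157, 157, 156, 155, 128, 83, 84, 82, 82, 81, 78, 81, 81, 83, 79, 80, 81, 88, 104, 85, 77, 79, 85, 86, 89, 89, 84, 92, 95, 97, 108, 118, 135, 153, 154, 152, 152, 150, 151, 149]
0 [194.9 199.9]
0.025 [210.5 216.1]
0.029 [213.4 219.1]
0.032 [215.7 221.5]
0.038 [220.5 226.5]
0.042 [223.9 230. ]
tcp_pos: [0.5944, 0.1729, 0.0199]
force: [-1.9, -0.2, 2.5]
finger_force: 1.5
```

```bash
python3 -m inch '[[[0,0,0],[0,0,-0.005],-1],[[0,0,0],[0,0,0],-1]]' | egrep 'pos|force'
```

```text
tcp_pos: [0.5944, 0.1729, 0.0192]
force: [-2.2, 0.6, 3.8]
finger_force: 1.5
```

```bash
python3 -m inch '[[[0,0,0],[0,0,-0.005],-1],[[0,0,0],[0,0,0],-1]]' | egrep 'pos|force'
```

```text
tcp_pos: [0.5944, 0.1728, 0.0184]
force: [-2.7, 1.1, 3.5]
finger_force: 1.5
```

```bash
python3 -m inch '[[[0,0,0],[0,0,-0.005],-1],[[0,0,0],[0,0,0],-1]]' | egrep 'pos|force'; python3 - <<'E'
from h import *
g=cv2.cvtColor(snapshot("wrist"),cv2.COLOR_RGB2GRAY)
for c in(322,330):print(c,g[188:232,c].tolist())
E
```

```text
tcp_pos: [0.5944, 0.1729, 0.0177]
force: [-1.5, 1.1, 2.5]
finger_force: 1.5
322 [157, 157, 158, 157, 156, 156, 158, 154, 127, 80, 78, 77, 78, 76, 77, 77, 80, 79, 78, 77, 75, 79, 86, 113, 80, 81, 84, 85, 84, 82, 89, 97, 111, 128, 151, 157, 155, 153, 153, 153, 154, 155, 155, 157]
330 [156, 156, 156, 158, 157, 155, 157, 158, 157, 150, 108, 82, 81, 83, 82, 79, 79, 82, 81, 80, 81, 80, 81, 76, 91, 90, 84, 85, 86, 78, 88, 91, 99, 111, 127, 146, 156, 157, 156, 153, 152, 151, 154, 155]
```

```bash
python3 -m inch '[[[0,0,0],[0,0,-0.005],-1],[[0,0,0],[0,0,0],-1]]' | egrep 'pos|force'
```

```text
tcp_pos: [0.5944, 0.1728, 0.0171]
force: [-3.1, 0.0, 3.0]
finger_force: 2.1
```

```bash
python3 -m inch '[[[0,0,0],[0,0,-0.005],-1],[[0,0,0],[0,0,0],-1]]' | egrep 'pos|force'
```

```text
tcp_pos: [0.5944, 0.1729, 0.0169]
force: [-4.5, 0.4, 7.5]
finger_force: 3.7
```

```bash
python3 -m inch '[[[0,0,0],[0,0,-0.005],-1],[[0,0,0],[0,0,0],-1]]'; python3 - <<'E'
from h import *
g=cv2.cvtColor(snapshot("wrist"),cv2.COLOR_RGB2GRAY)
for c in(322,330):print(c,g[188:232,c].tolist())
E
```

```text
clock: 11.15
tcp_pos: [0.5945, 0.1729, 0.0168]
tcp_rot: [180.0, 0.0, 157.4]
force: [-7.2, -0.9, 10.5]
opening: 0.0001
finger_force: 5.4
322 [157, 156, 158, 157, 158, 158, 157, 157, 147, 90, 81, 80, 79, 78, 76, 78, 79, 79, 79, 79, 77, 72, 76, 77, 76, 81, 81, 85, 84, 86, 91, 105, 119, 141, 156, 157, 156, 152, 153, 153, 154, 156, 157, 157]
330 [157, 157, 156, 158, 157, 156, 156, 156, 155, 153, 141, 82, 82, 84, 82, 82, 81, 79, 81, 78, 80, 80, 81, 80, 76, 81, 84, 86, 86, 85, 88, 93, 102, 117, 135, 155, 156, 156, 153, 154, 153, 151, 155, 156]
```

The firm stop is reached: the TCP stalls at z=0.0168, the force has risen to 10.5 N and the gap line has gone from the picture. Withdrawing straight up.

```bash
python3 -m inch '[[[0,0,0],[0,0,0.02],-1],[[0,0,0],[0,0,0.05],-1],[[0,0,0],[0,0,0.15],-1],[[0,0,0],[0,0,0.2],-1],[[0,0,0],[0,0,0.2],-1],[[0,0,0],[0,0,0.2],-1],[[0,0,0],[0,0,0.2],-1],[[0,0,0],[0,0,0.2],-1],[[0,0,0],[0,0,0.2],-1],[[0,0,0],[0,0,0.2],-1],[[0,0,0],[0,0,0],-1],[[0,0,0],[0,0,0],-1],[[0,0,0],[0,0,0],-1]]'
python3 - <<'E'
from h import *
# check: fit lid ellipses of both tins in the scene image vs the shut state
s=snapshot("scene")[:,:,::-1];cv2.imwrite("pics/end.png",s);c=calibration("scene")
b=np.array([.609,.17,.038]);g=cv2.cvtColor(s,cv2.COLOR_BGR2GRAY);g0=cv2.cvtColor(cv2.imread("pics/scene0.png"),cv2.COLOR_BGR2GRAY)
w=calibration("wrist");gw=cv2.cvtColor(snapshot("wrist"),cv2.COLOR_RGB2GRAY)
def blob(gray,cal,p,name):
    u,v=map(int,proj(cal,p));R=40;roi=cv2.GaussianBlur(gray,(3,3),0)[v-R:v+R,u-R:u+R]
    sat=roi
    m=((cv2.Canny(roi,40,90))>0).astype(np.uint8)
    k=np.argwhere(m);print(name,(u,v),"edge bbox",(k.min(0)+[v-R,u-R])[::-1],(k.max(0)+[v-R,u-R])[::-1])
blob(g0,c,[.603,.012,.038],"shut tin before");blob(g,c,[.603,.012,.038],"shut tin after");blob(g,c,b,"tin after");blob(g0,c,b,"tin before")
def lid(img,p):
    hsv=cv2.cvtColor(img,cv2.COLOR_BGR2LAB).astype(int);u,v=map(int,proj(c,p))
    m=(np.abs(hsv-hsv[v,u]).max(2)<9).astype(np.uint8);n,l,st,ce=cv2.connectedComponentsWithStats(m)
    i=l[v,u];ct=cv2.findContours((l==i).astype(np.uint8),0,1)[0];e=cv2.fitEllipse(max(ct,key=len));print("lid ellipse",np.round(e[0],1),np.round(e[1],1),round(e[2]),st[i][4],onz(c,*e[0],.038).round(4))
for im in(cv2.imread("pics/scene0.png"),s):
    lid(np.ascontiguousarray(im),b);lid(np.ascontiguousarray(im),[.608,.02,.038])
E
```

```text
clock: 12.5
tcp_pos: [0.5941, 0.1727, 0.257]
tcp_rot: [-179.9, -0.1, 157.4]
force: [0.3, -0.5, 0.2]
opening: 0.0002
finger_force: 0.0
shut tin before (309, 250) edge bbox [288 210] [348 289]
shut tin after (309, 250) edge bbox [288 210] [348 288]
tin after (354, 306) edge bbox [314 266] [375 332]
tin before (354, 306) edge bbox [314 266] [372 332]
lid ellipse [352.2 304.5] [32.6 36.6] 22 959 [0.6086 0.1638 0.038 ]
lid ellipse [395.4 262.2] [102.1 236.2] 128 9900 [0.4724 0.142  0.038 ]
lid ellipse [364.4 309.5] [ 55.6 131.4] 128 3683 [0.5963 0.1858 0.038 ]
lid ellipse [309.  250.9] [26.2 29.7] 99 620 [0.604 0.012 0.038]
```

```bash
python3 - <<'E'
from h import *
c=calibration("scene");s=cv2.imread("pics/end.png");s0=cv2.imread("pics/scene0.png")
def mask(img,u,v):
    L=cv2.cvtColor(cv2.GaussianBlur(img,(3,3),0),cv2.COLOR_BGR2LAB).astype(int)
    m=((L[...,1]<L[v,u,1]+4)&(L[...,0]>L[v,u,0]-14)).astype(np.uint8)
    y,x=np.mgrid[:400,:640];m[np.hypot(x-u,y-v)>26]=0
    m=cv2.morphologyEx(m,cv2.MORPH_OPEN,np.ones((5,5)))
    n,l,st,ce=cv2.connectedComponentsWithStats(m);i=l[v,u]
    ct=max(cv2.findContours((l==i).astype(np.uint8),0,1)[0],key=len);e=cv2.fitEllipse(ct)
    print(np.round(e[0],1),np.round(e[1],1),round(e[2]),"ratio",round(e[1][0]/e[1][1],3),onz(c,*e[0],.038).round(4))
for n,im in(("before",s0),("after",s)):
    print(n);mask(im,353,305);mask(im,309,251)
for ctr in([.609,.17,.038],[.604,.013,.038]):
    P=np.array([proj(c,np.add(ctr,[.035*np.cos(a),.035*np.sin(a),0])) for a in np.linspace(0,6.2,40)],np.float32);e=cv2.fitEllipse(P);print("flat disc",np.round(e[0],1),np.round(e[1],1),round(e[2]),round(e[1][0]/e[1][1],3))
E
```

```text
before
[356.5 301.6] [41.  43.7] 42 ratio 0.937 [0.598 0.164 0.038]
[309.3 250.5] [26.7 30.6] 89 ratio 0.871 [0.6029 0.0118 0.038 ]
after
[355.4 306.8] [32.3 34.6] 97 ratio 0.931 [0.6068 0.1712 0.038 ]
[309.1 250.7] [26.6 29.6] 106 ratio 0.899 [0.6036 0.0119 0.038 ]
flat disc [354.1 307.5] [32.9 36.7] 110 0.898
flat disc [309.2 251.5] [26.9 32.5] 89 0.826
```

The lid now matches a flat disc at 38 mm centred on (0.607, 0.171), so the tin has not moved. The shut tin has not moved either.

```bash
python3 -c "from bench import *;print(sign_off())"
```

```text
the job is handed in; nothing more can be done
None
```

I pressed the sprung lid shut to its firm stop with about 10 N at most in the readings, withdrew straight up and handed the job in at about 13 s; both tins measure where they were, within about 2 mm, and I kept clear of the other items.

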